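# Restock the spice carousel

### The arm

A 6-joint arm with a two-finger parallel gripper is mounted at the origin on a cart in front of the work surface, level with it; the furniture and walls round the work are solid. World frame = base frame: x ahead of the robot, y to its left, z up, the work surface at z = 0. Lengths are in m, angles in rad, forces in N, time in s.
With the tool pointing down it reaches from about 0.25 to 0.725 m from the base axis. Payload 4 kg.
Tool frame: the origin (TCP) lies at the very end of the fingers, on their centre line; the grasp point (between the pads) lies 19 mm behind it; z points along the fingers, y is the line along which they close (so a half turn about z gives the same grasp; the last joint's range is limited). The gripper opens to 85 mm and grips with 20 to 120 N. Pads are 22 mm wide; open, the fingers measure 114 mm over their backs; the gripper's body (76 mm by 85 mm) begins 54 mm behind the grasp point. The pads swing forward as they close: fully open they stand 13 mm farther back than shut.
Start: joints at [1.149, 0.241, 0.005, 1.335, 0, 1.571], TCP at [0.205, 0.456, 0.231] pointing down, gripper open.
Joint ranges: [-2.72, 2.72], [-1.05, 1.87], [-1.09, 1.28], [-1.99, 2.15], [-1.42, 1.44], [-3.14, 3.14]. Speed limits (rad/s): [2.79, 2.79, 3.14, 3.14, 3.14, 3.14].

### API

Orientations are given as a unit quaternion [x, y, z, w].
In Python, from workcell import bot, vision, workorder gives the robot as it stands.
- The arm moves only by the shell command python3 -m creep 'ROWS' [OPENING]. ROWS is JSON, a list of rows, each a list of 2 entries, a list of its own where there are three numbers: the shift along the tool's x, y, z in mm, then the turn, a rotation vector about the tool's x, y, z in rad. In form: [[[dx, dy, dz], [wx, wy, wz]], ...]. A call has 1 to 12 rows; each row shifts and turns the commanded pose from where the row before left it, along the tool's axes as they then stand; what a row does not reach is not made up. A row lasts 1/8 s, in which the tool goes at most 62.5 mm and 10.7 degrees, less where a joint would pass 70% of its speed; a pose out of reach is approached as far as the arm can. A call is refused whole if a number of a shift passes 62.5 or a number of a turn 0.188, either way. A call with a gripper value outside its range is refused whole. OPENING is the finger opening in mm, from 0 to 85.4, set as the call begins (- or left out, the last holds). The fingers move at their own pace and stop on an object; the grip force is fixed at half the most. Time passes only in rows, so rows that do not move let the fingers close. It gives the time, the measured TCP pose, the force, the opening and the grip force at its end, in the units of the state.
- bot.get_obs(): the state, without advancing time (a new reading comes with each control period).
- vision.camera(name): name is "scene" or "top"; returns a dict with "image" (400x640x3 uint8, blue, green, red), "z_map" (400x640 float32, m along the optical axis (not along the pixel's ray), 0 where there is no reading), "K" (3x3 intrinsics, pixels), "k1" (the pictures are not rectified: a ray, as slopes to the right and down, at radius r is drawn at 1 + k1 r^2 times it, then the intrinsics apply), "rvec" (rotation vector, rad) and "tvec" (3), from world to camera coordinates, as OpenCV has them. Camera axes: x right, y down, z forward; pixel columns grow to the right and rows downward; lengths in m; the calibration is good to about 2 mm. A picture is of the moment at which its call begins.
- workorder.job_done(): hands the job in; it is judged then, once.
Trained networks look in a picture, given as the dict that the camera call returned (one of the last four; its "shot" number tells which), for a name from the list of things; names that differ only in an ending like _2 or _b are one class to them, and where a whole thing is asked for, a point or a joint stands for the part that bears it (a point fixed in the world has none). Each returns a list of dicts, best first, with "score" (0 to 1); they miss things now and then, are a little off and sometimes report something else, mostly with a low value. They report only what shows in the picture. A call takes as long as a camera call. They do not tell look-alikes from the thing itself.
- vision.spot_in(picture, query): "position" ([column, row] in pixels, amid what is visible of it).
- vision.place_of(picture, query): "position" ([column, row] in pixels: a listed point, or the origin of a listed thing).
The state is a dict: "clock": time; "joint_pos": joint angles; "joint_vel": joint speeds; "tau": joint torques, N m; "eef_pos": TCP position; "tool_rot": TCP orientation; "ft_force": force on the tool from outside, world axes, zero at the start; "ft_torque": the same for the moment, N m; "grip_width": finger opening in m; "grasp_force": force on a finger pad.
Only numpy, scipy, OpenCV 4.12 (cv2) and the standard library are available. Lean on these libraries where they do the work, as an engineer would, in place of code of your own. Each camera call takes 0.05 s, during which the arm holds its last target. There are 200 camera calls.

### The job

First turn the spice carousel by its rim until its empty bay faces the front of the stand, then stand all the loose spice tins upright in that bay. Put the loose corks in the open drawer under the carousel and push the drawer fully home, and finish by turning the carousel until the tin cup faces the front. Do not disturb the candlestick or the matchbox.

Things in the scene. Friction and masses are not known exactly. Their poses are not given: they have to be found in the camera images.
- stand: the fixed wooden stand of the carousel: a case 215 mm deep (x), 160 mm wide (y), 61 mm high, standing on the stove top. Origin on the stove top, straight below the carousel's axis; its own -x direction is its front (drawer side), which looks roughly to the robot; z up
- carousel (a joint): angle of the carousel, a round tray that turns without end about a vertical axis through the stand's origin; rad, counter-clockwise from above positive. 0: the empty bay faces the stand's front; -2.443 (or 3.840, and so on by full turns): the cup faces the front. Readings may pass a full turn. Friction (0.1 N m, 1 N at the rim knobs) holds it where it is left
- axis_top (a point): point on the carousel's axis on the tray's floor, 75 mm above the stove; axes turn with the tray. Dark steel tray 250 mm in diameter, underside 67 mm and rim top 87 mm above the stove, rim 4 mm thick. A wooden divider crosses it at x = 1 to 7 mm, top 97 mm above the stove, with a finial 26 mm wide, 107 mm above the stove, at its middle. The half at +x holds a fixed cup and biscuit cutter
- rim_knob (a point): centre of one of six like handle knobs on the rim, evenly spaced by 60 degrees (this one at 30 degrees counter-clockwise from the tray's x axis): wooden balls 18 mm in diameter on short level stems, centres 139 mm from the axis and 76 mm above the stove. Push one sideways, along the rim, to turn the tray. Axes are the tray's
- bay_mark (a point): point on the tray's floor in the middle of the empty bay, 80 mm from the axis along the tray's -x; its axes are the tray's (x points from here to the axis). The bay is a half disc of radius 121 mm, bounded by the rim and the straight divider; nothing stands in it at the start
- cup_mark (a point): centre of the body of the tin cup (68 mm in diameter, 62 mm tall, strap handle pointing outward) that is fixed on the tray; 63 mm from the axis, 107 mm above the stove. The cup faces the front when this point lies straight before the axis, toward the stand's -x. Its axes are the tray's
- drawer (a joint): how far the drawer is pulled out toward the stand's -x, m: 0 is fully home (its front against the case, its end stop), 0.080 fully open. It starts open, stays where it is left, and slides with a friction of about 2.5 N and a damping of 6 N s/m
- drawer_in (a point): point on the drawer's inner floor, 12 mm above the stove, moving with the drawer; axes as the stand's; at stand x = -93 mm minus the drawer's opening. The floor reaches 35 mm to -x, 75 mm to +x, 63 mm to each side. Walls' top 47 mm, front panel's 56 mm above the stove. What lies beyond stand x = -125 mm toward +x is under the case, so only the front part is open to above
- drawer_handle (a point): middle of the bar handle (70 mm along y, 35 mm before the drawer's front, 30 mm above the stove); axes as the stand's. Pushing the bar toward the stand's +x shuts the drawer
- tin_0: spice tin, an upright cylinder 49 mm in diameter and 72 mm tall (paper-covered body, grey metal lid); origin at the centre of its underside, z up along its axis. Grip it round the body, below 55 mm. Starts upright on the stove top. Two or three tins are present
- tin_1: spice tin, an upright cylinder 49 mm in diameter and 72 mm tall (paper-covered body, grey metal lid); origin at the centre of its underside, z up along its axis. Grip it round the body, below 55 mm. Starts upright on the stove top. Two or three tins are present
- tin_2: spice tin, an upright cylinder 49 mm in diameter and 72 mm tall (paper-covered body, grey metal lid); origin at the centre of its underside, z up along its axis. Grip it round the body, below 55 mm. Starts upright on the stove top. Two or three tins are present
- cork_0: tapered jar cork, 31 mm across the top, 28 mm tall; origin at the centre of its narrow underside, z up. Starts upright on the stove top. One or two corks are present
- cork_1: tapered jar cork, 31 mm across the top, 28 mm tall; origin at the centre of its narrow underside, z up. Starts upright on the stove top. One or two corks are present
- candle: bystander: tin candlestick with a stub of candle, 88 x 109 mm, 63 mm tall; origin at the centre of its underside. Leave it alone
- matches: bystander: closed matchbox 36 x 56 x 16 mm; origin at the centre of its underside. Leave it alone
Not all that is in view belongs to the job. What is shaped like the cork_1 but pink is not meant. Leave any green look-alike of the tin_1 alone.

How it is judged:
By the outcome, as a careful person would: the job done as asked, in the order asked, and still so for the second after the job is handed in, with the robot touching nothing.
Of tin_0, tin_1, tin_2 only 2 to 3 are there at a start; the rules pass over those that are not, and their reading is None.
Of cork_0, cork_1 only 1 to 2 are there at a start; the rules pass over those that are not, and their reading is None.
At some moment in a run one of tin_0, tin_1, tin_2, cork_0, cork_1 may be knocked a few centimetres aside while the robot is not near it.
It also fails if it takes over 210 s, if anything falls off the work surface, if the arm or the gripper's body presses on something with over 40 N, if the wrist force passes 120 N, or if a joint passes its speed limit or range.

## Working session

There is one attempt and no reset: what is moved stays moved. The work goes in short steps, Python scripts to look and compute and a shell command to move; the robot and the scene stay as the last step left them, time stands still between calls to the robot, and variables do not carry over. Pictures are saved under pics/ and viewed, at most 14 in all, crops included, and the job is handed in when it is done.

```bash
ls; mkdir -p pics; cat > h.py <<'E'
import numpy as np, cv2
from workcell import bot, vision, workorder
from scipy.spatial.transform import Rotation as R
def ray(c,p):
    K=c["K"]; d=np.array([(p[0]-K[0,2])/K[0,0],(p[1]-K[1,2])/K[1,1]]); u=d.copy()
    for _ in range(20): u=d/(1+c["k1"]*(u@u))
    return np.array([u[0],u[1],1.])
def at_z(c,p,z):
    M=cv2.Rodrigues(np.array(c["rvec"],float))[0]; o=-M.T@np.ravel(c["tvec"]); d=M.T@ray(c,p)
    return o+d*(z-o[2])/d[2]
def at_d(c,p):
    M=cv2.Rodrigues(np.array(c["rvec"],float))[0]; d=c["z_map"][int(round(p[1])),int(round(p[0]))]
    return M.T@(ray(c,p)*d-np.ravel(c["tvec"]))
def cloud(c):
    K=c["K"];k=c["k1"];h,w=c["z_map"].shape
    v,u=np.mgrid[:h,:w]; d=np.stack([(u-K[0,2])/K[0,0],(v-K[1,2])/K[1,1]],-1); q=d.copy()
    for _ in range(20): q=d/(1+k*(q**2).sum(-1,keepdims=True))
    P=np.concatenate([q,np.ones((h,w,1))],-1)*c["z_map"][...,None]
    M=cv2.Rodrigues(np.array(c["rvec"],float))[0]
    return (P-np.ravel(c["tvec"]))@M
E
python3 - <<'E'
from h import *
np.set_printoptions(precision=4,suppress=True)
Z={"stand":0,"axis_top":.075,"rim_knob":.076,"bay_mark":.075,"cup_mark":.107,"drawer_in":.012,"drawer_handle":.03,"tin_0":0,"cork_0":0,"candle":0,"matches":0}
for n in("top","scene"):
    c=vision.camera(n); cv2.imwrite(f"pics/{n}0.png",c["image"])
    for q,z in Z.items():
        for r in vision.place_of(c,q):
            if r["score"]>.2: 
                p=np.array(r["position"]);print(n,q,round(r["score"],2),p.round(0),at_z(c,p,z)[:2])
print(bot.get_obs())
E
```

```text
pics
top stand 0.87 [399. 189.] [ 0.5912 -0.213 ]
top stand 0.42 [277. 215.] [0.528  0.1076]
top axis_top 0.59 [403. 185.] [ 0.5887 -0.2083]
top axis_top 0.38 [269. 258.] [0.4161 0.1206]
top rim_knob 0.76 [381. 234.] [ 0.4686 -0.1489]
top bay_mark 0.86 [432. 169.] [ 0.6262 -0.2821]
top bay_mark 0.47 [238. 181.] [0.6053 0.1988]
top cup_mark 0.74 [379. 175.] [ 0.6069 -0.1469]
top drawer_in 0.71 [409. 251.] [ 0.43  -0.228]
top drawer_in 0.61 [235. 181.] [0.6184 0.2162]
top drawer_in 0.57 [270. 262.] [0.409  0.1257]
top drawer_handle 0.89 [413. 277.] [ 0.3635 -0.231 ]
top tin_0 0.82 [304. 217.] [0.5232 0.0389]
top tin_0 0.7 [270. 260.] [0.4119 0.1277]
top tin_0 0.57 [234. 256.] [0.4258 0.2188]
top tin_0 0.57 [212. 228.] [0.4975 0.2782]
top tin_0 0.42 [434. 168.] [ 0.646  -0.3094]
top tin_0 0.37 [302. 262.] [0.407  0.0434]
top cork_0 0.63 [276. 216.] [0.5252 0.11  ]
top cork_0 0.58 [247. 222.] [0.5108 0.1855]
top cork_0 0.57 [301. 259.] [0.4134 0.0464]
top cork_0 0.45 [334. 230.] [ 0.4883 -0.0379]
top candle 0.96 [237. 179.] [0.6273 0.2126]
top candle 0.24 [398. 189.] [ 0.5923 -0.2109]
to
[... 746 characters left out ...]
] [0.5286 0.117 ]
scene cork_0 0.44 [355. 230.] [ 0.4876 -0.0316]
scene candle 0.82 [254. 292.] [0.6284 0.2245]
scene matches 0.6 [228. 280.] [0.7008 0.2225]
scene matches 0.37 [334. 249.] [0.5129 0.0431]
{'clock': 1.2, 'joint_pos': array([ 1.149 ,  0.2406,  0.005 ,  1.3352, -0.    ,  1.5708]), 'joint_vel': array([-0.0006, -0.0006,  0.0021,  0.0007,  0.0016,  0.0003]), 'tau': array([ -0.0002, -37.2221,  25.2691,   0.0013,  -0.0002,   0.    ]), 'eef_pos': array([0.2047, 0.4562, 0.2313]), 'tool_rot': array([ 0.2093,  0.9778, -0.    ,  0.    ]), 'ft_force': array([-0.2618,  0.2403,  0.735 ]), 'ft_torque': array([ 0.0162, -0.0308, -0.0536]), 'grasp_force': 0.0, 'grip_width': 0.08564760075887784}
```

```bash
python3 -c "
import cv2
a=cv2.imread('pics/top0.png')[120:300,180:480];b=cv2.imread('pics/scene0.png')[110:370,200:460]
cv2.imwrite('pics/a0.png',cv2.resize(a,None,fx=2.6,fy=2.6));cv2.imwrite('pics/b0.png',cv2.resize(b,None,fx=2.2,fy=2.2))"
```

```text
(no output)
```

View pics/a0.png

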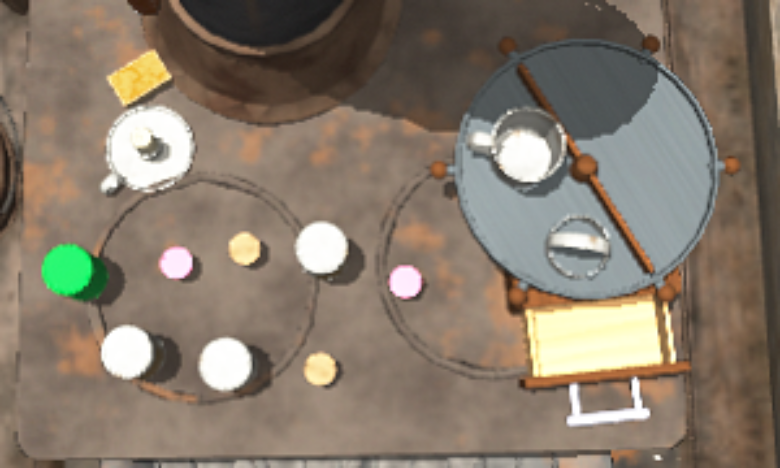

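View pics/b0.png

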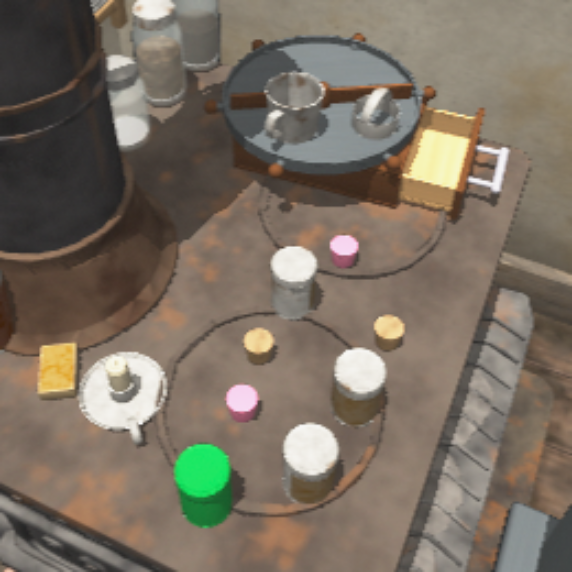

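The green tin (crop 72,270) and both pink corks (177,263 and 405,282) are decoys. The real tins are at (322,247), (127,352) and (226,363), the real corks at (245,248) and (320,369). I'll refine the carousel, tin and cork positions from depth.

```bash
cat >> h.py <<'E'
from scipy.optimize import least_squares
def circ(P):
    f=least_squares(lambda q:np.hypot(P[:,0]-q[0],P[:,1]-q[1])-q[2],[*P.mean(0)[:2],.1],loss="soft_l1",f_scale=.003)
    return f.x
def tray(c,ax=(.59,-.21)):
    "knob angles about the axis from brown pixels near r=139"
    X=cloud(c);I=c["image"].astype(int); d=X[...,:2]-ax; r=np.hypot(d[...,0],d[...,1])
    m=(c["z_map"]>0)&(X[...,2]>.072)&(X[...,2]<.09)&(r>.131)&(r<.152)&(I[...,2]-I[...,0]>25)
    a=np.arctan2(d[...,1],d[...,0])[m]; ph=np.angle(np.exp(6j*a).mean())/6
    return np.degrees(ph)%60, m.sum(), abs(np.exp(6j*a).mean())
def blobs(c,zl,zh,x=(.3,.75),y=(-.1,.35)):
    X=cloud(c); m=(c["z_map"]>0)&(X[...,2]>zl)&(X[...,2]<zh)&(X[...,0]>x[0])&(X[...,0]<x[1])&(X[...,1]>y[0])&(X[...,1]<y[1])
    n,l=cv2.connectedComponents(m.astype(np.uint8))
    for i in range(1,n):
        k=l==i
        if k.sum()>8:
            P=X[k]; lo,hi=P.min(0),P.max(0); print("blob",k.sum(),"mid",((lo+hi)/2)[:2].round(4),"size",(hi-lo).round(3)[:2],"z",P[:,2].mean().round(3),"bgr",c["image"][k].mean(0).round(0))
def delta(p,yaw):
    "tool-frame shift (mm) to world p at present attitude, then turn about tool z to bring tool y to yaw (deg)"
    o=bot.get_obs(); r=R.from_quat(o["tool_rot"]).as_matrix()
    cy=np.degrees(np.arctan2(r[1,1],r[0,1])); w=(cy-yaw+180)%360-180
    return (r.T@(np.array(p)-o["eef_pos"])*1000).round(1), "yaw",round(cy,1),"wz",np.radians(w).round(3)
E
python3 - <<'E'
from h import *
np.set_printoptions(precision=4,suppress=True)
for n in("top","scene"):
    c=vision.camera(n);X=cloud(c);m=(c["z_map"]>0)&(X[...,2]>.083)&(X[...,2]<.09)&(abs(np.hypot(X[...,0]-.592,X[...,1]+.21)-.122)<.012)
    q=circ(X[m]); print(n,q,m.sum(),tray(c,q[:2]))
    m=(c["z_map"]>0)&(X[...,2]>.091)&(X[...,2]<.1)&(np.hypot(X[...,0]-q[0],X[...,1]-q[1])<.12)&(c["image"][...,2].astype(int)-c["image"][...,0]>25)
    P=X[m][:,:2];u=np.linalg.svd(P-P.mean(0),full_matrices=False)[2][0]; print("divider",P.mean(0),np.degrees(np.arctan2(u[1],u[0])),m.sum())
    m=(c["z_map"]>0)&(X[...,2]>.051)&(X[...,2]<.06)&(X[...,0]<.47)&(X[...,1]<-.12)
    P=X[m][:,:2];u=np.linalg.svd(P-P.mean(0),full_matrices=False)[2][0]; print("panel",P.mean(0),np.degrees(np.arctan2(u[1],u[0])),m.sum(), P.min(0),P.max(0))
    blobs(c,.06,.08); blobs(c,.022,.034)
    print("handle");blobs(c,.024,.034,(.3,.42),(-.3,-.15))
E
```

```text
top [ 0.5893 -0.2129  0.1226] 513 (np.float64(29.83216456303795), np.int64(232), np.float64(0.980253335328472))
divider [ 0.5802 -0.2119] -149.97820187267735 234
panel [ 0.3268 -0.483 ] 69.77139333876185 679 [ 0.0571 -0.6999] [ 0.47   -0.1423]
blob 370 mid [0.7173 0.0883] size [0.065 0.196] z 0.07 bgr [40. 52. 68.]
blob 42 mid [ 0.5901 -0.0973] size [0.059 0.005] z 0.074 bgr [156. 154. 144.]
blob 23 mid [ 0.5921 -0.0842] size [0.031 0.013] z 0.077 bgr [129. 130. 125.]
blob 9 mid [ 0.5515 -0.0966] size [0.016 0.005] z 0.074 bgr [118. 117. 112.]
blob 316 mid [0.5177 0.0374] size [0.047 0.047] z 0.07 bgr [236. 240. 241.]
blob 329 mid [0.5017 0.2766] size [0.047 0.048] z 0.07 bgr [104. 231.  39.]
blob 315 mid [0.4244 0.219 ] size [0.044 0.048] z 0.07 bgr [242. 244. 245.]
blob 331 mid [0.4111 0.1269] size [0.048 0.047] z 0.07 bgr [239. 242. 242.]
blob 233 mid [0.7107 0.0899] size [0.078 0.221] z 0.028 bgr [41. 53. 70.]
blob 14 mid [0.6265 0.2067] size [0.016 0.015] z 0.026 bgr [123. 133. 136.]
blob 17 mid [0.5941 0.249 ] size [0.014 0.012] z 0.024 bgr [233. 240. 241.]
blob 109 mid [0.5243
[... 1671 characters left out ...]
. 226.]
blob 33 mid [0.6315 0.2155] size [0.022 0.024] z 0.028 bgr [122. 141. 149.]
blob 148 mid [0.5113 0.1824] size [0.03  0.031] z 0.027 bgr [231. 205. 243.]
blob 60 mid [0.4092 0.1435] size [0.041 0.021] z 0.028 bgr [58. 80. 96.]
blob 21 mid [0.5955 0.2505] size [0.01  0.013] z 0.024 bgr [217. 225. 228.]
blob 55 mid [0.4209 0.2344] size [0.04  0.023] z 0.028 bgr [63. 84. 99.]
blob 55 mid [0.4969 0.2874] size [0.036 0.03 ] z 0.028 bgr [ 52. 111.  29.]
handle
blob 12 mid [ 0.4144 -0.2893] size [0.01  0.006] z 0.029 bgr [ 88. 132. 170.]
blob 122 mid [ 0.3717 -0.2287] size [0.044 0.076] z 0.031 bgr [206. 204. 209.]
blob 25 mid [ 0.4076 -0.1595] size [0.022 0.007] z 0.029 bgr [ 86. 130. 168.]
```

```bash
python3 - <<'E'
from h import *
np.set_printoptions(precision=4,suppress=True)
for n in("top","scene"):
    c=vision.camera(n);X=cloud(c);I=c["image"].astype(int)
    m=(c["z_map"]>0)&(X[...,2]>.05)&(X[...,2]<.062)&(X[...,0]<.43)&(X[...,0]>.36)&(X[...,1]<-.12)&(X[...,1]>-.33)
    P=X[m][:,:2];u=np.linalg.svd(P-P.mean(0),full_matrices=False)[2][0]; print("panel",P.mean(0),np.degrees(np.arctan2(u[1],u[0])),m.sum(), P.min(0),P.max(0))
    m=(c["z_map"]>0)&(X[...,2]>.022)&(X[...,2]<.04)&(X[...,0]<.45)&(X[...,0]>.33)&(abs(X[...,1]+.23)<.05)&(I.min(-1)>170)
    P=X[m][:,:2];
    P=P[np.argsort(P[:,0])][:60]; k=P[P[:,0]<P[:,0].min()+.012]
    b=np.polyfit(P[:,1],P[:,0],1); print("bar",k.mean(0),P.min(0),P.max(0))
    for q in("drawer_handle","drawer_in","stand"):
        print(q,[ (round(r["score"],2),at_z(c,r["position"],{"drawer_handle":.03,"drawer_in":.012,"stand":0}[q])[:2]) for r in vision.place_of(c,q)[:1]])
print(delta([.467,-.283,.15],120))
E
```

```text
panel [ 0.3973 -0.2307] -84.92673895977852 254 [ 0.3846 -0.3076] [ 0.4081 -0.1489]
bar [ 0.3539 -0.2246] [ 0.3494 -0.268 ] [ 0.3564 -0.1926]
drawer_handle [(0.97, array([ 0.3526, -0.227 ]))]
drawer_in [(0.71, array([ 0.4271, -0.2309]))]
stand [(0.92, array([ 0.5929, -0.2094]))]
panel [ 0.3966 -0.2214] 94.88204041180137 153 [ 0.3863 -0.3074] [ 0.407  -0.1473]
bar [ 0.3555 -0.2228] [ 0.3498 -0.2656] [ 0.3597 -0.1915]
drawer_handle [(0.97, array([ 0.3562, -0.2242]))]
drawer_in [(0.83, array([ 0.4324, -0.223 ]))]
stand [(0.63, array([ 0.5935, -0.2232]))]
(array([-541.9, -567. ,   81.3]), 'yaw', np.float64(65.8), 'wz', np.float64(-0.945))
```

```bash
python3 -m creep '[[[-41,-43,0],[0,0,0]],[[-41,-43,0],[0,0,0]],[[-41,-43,0],[0,0,0]],[[-41,-43,0],[0,0,0]],[[-41,-43,0],[0,0,0]],[[-41,-43,0],[0,0,0]],[[-41,-43,0],[0,0,0]],[[-41,-43,0],[0,0,0]],[[-41,-43,0],[0,0,0]],[[-41,-43,0],[0,0,0]],[[-41,-43,0],[0,0,0]],[[-41,-43,0],[0,0,0]]]' 34 && python3 -m creep '[[[-50,-51,0],[0,0,0]],[[0,0,20],[0,0,-0.158]],[[0,0,20],[0,0,-0.158]],[[0,0,20],[0,0,-0.158]],[[0,0,21],[0,0,-0.157]],[[0,0,0],[0,0,-0.157]],[[0,0,0],[0,0,-0.157]],[[0,0,0],[0,0,0]],[[0,0,0],[0,0,0]]]'; python3 -c "
from h import *
print(delta([.467,-.283,.07],120))"
```

```text
clock: 3.2
eef_pos: [0.4428, -0.2181, 0.2315]
tool_rot: [0.21, 0.978, 0.0, 0.0]
ft_force: [1.0, 0.4, 0.1]
grip_width: 0.0342
grasp_force: 0.0
clock: 4.32
eef_pos: [0.464, -0.2747, 0.1504]
tool_rot: [-0.258, 0.966, -0.0, 0.0]
ft_force: [0.7, 0.7, -0.4]
grip_width: 0.0344
grasp_force: 0.0
(array([ 1.6, -8.7, 80.4]), 'yaw', np.float64(119.9), 'wz', np.float64(-0.003))
```

```bash
python3 -m creep '[[[1,-8,0],[0,0,0]],[[0,0,25],[0,0,0]],[[0,0,25],[0,0,0]],[[0,0,15],[0,0,0]],[[0,0,15],[0,0,0]],[[0,0,0],[0,0,0]],[[0,0,0],[0,0,0]]]'; python3 - <<'E'
from h import *
c=vision.camera("scene");cv2.imwrite("pics/s1.png",cv2.resize(c["image"][90:250,250:490],None,fx=3,fy=3))
E
```

```text
clock: 5.2
eef_pos: [0.4676, -0.2824, 0.0709]
tool_rot: [-0.259, 0.966, -0.0, 0.0]
ft_force: [0.6, 0.2, -0.0]
grip_width: 0.0339
grasp_force: 0.0
```

View pics/s1.png

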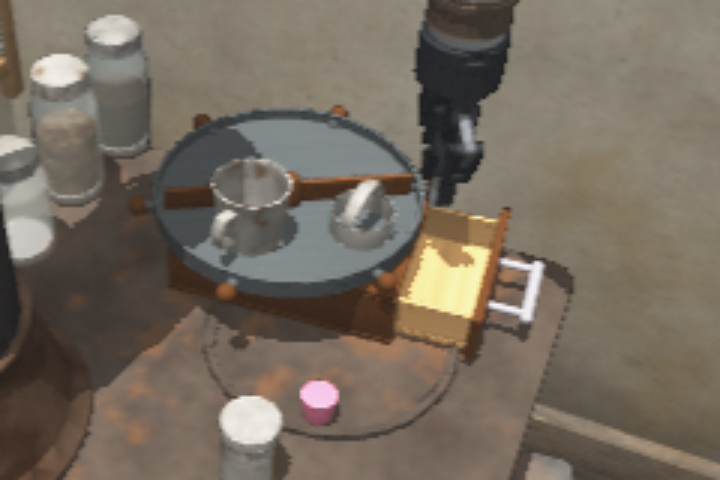

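The fingers straddle the right-front knob (435,195), so I'll start the first clockwise stroke.

```bash
python3 -m creep '[[[-0.5,11.9,0],[0,0,0.0845]],[[-0.5,11.9,0],[0,0,0.0845]],[[-0.5,11.9,0],[0,0,0.0845]],[[-0.5,11.9,0],[0,0,0.0845]],[[-0.5,11.9,0],[0,0,0.0845]],[[-0.5,11.9,0],[0,0,0.0845]],[[-0.5,11.9,0],[0,0,0.0845]],[[-0.5,11.9,0],[0,0,0.0845]],[[-0.5,11.9,0],[0,0,0.0845]],[[-0.5,11.9,0],[0,0,0.0845]],[[-0.5,11.9,0],[0,0,0.0845]],[[-0.5,11.9,0],[0,0,0.0845]]]'; python3 -m creep '[[[0,0,0],[0,0,0]],[[0,0,0],[0,0,0]]]';  python3 - <<'E'
from h import *
o=bot.get_obs()["eef_pos"];d=o[:2]-[.590,-.212];print(np.hypot(*d),np.degrees(np.arctan2(d[1],d[0])))
for n in("top","scene"):
    c=vision.camera(n);print(tray(c,(.590,-.212)))
print(delta([.590,-.212,.07],0))
E
```

```text
clock: 6.75
eef_pos: [0.4659, -0.1454, 0.0715]
tool_rot: [0.244, 0.97, -0.0, 0.001]
ft_force: [-0.4, -1.7, 0.3]
grip_width: 0.0344
grasp_force: 0.4
clock: 7.0
eef_pos: [0.465, -0.1454, 0.0708]
tool_rot: [0.242, 0.97, -0.0, 0.0]
ft_force: [0.1, -0.7, -0.9]
grip_width: 0.0341
grasp_force: 0.0
0.14158476579122903 151.96199191808913
(np.float64(33.096479330223616), np.int64(137), np.float64(0.9756730718478813))
(np.float64(33.603297981588675), np.int64(116), np.float64(0.9642340352443439))
(array([-141.7,    0.4,    0.6]), 'yaw', np.float64(61.9), 'wz', np.float64(1.08))
```

```bash
python3 -m creep '[[[0,0,-45],[0,0,0]],[[-0.8,-15.2,0],[0,0,-0.108]],[[-0.8,-15.2,0],[0,0,-0.108]],[[-0.8,-15.2,0],[0,0,-0.108]],[[-0.8,-15.2,0],[0,0,-0.108]],[[-0.8,-15.2,0],[0,0,-0.108]],[[-0.8,-15.2,0],[0,0,-0.108]],[[-0.8,-15.2,0],[0,0,-0.108]],[[-0.8,-15.2,0],[0,0,-0.108]],[[-0.8,-15.2,0],[0,0,-0.108]],[[-0.8,-15.2,0],[0,0,-0.108]],[[0,0,0],[0,0,0]]]'; python3 -m creep '[[[0,0,0],[0,0,0]]]';  python3 - <<'E'
from h import *
o=bot.get_obs()["eef_pos"];d=o[:2]-[.590,-.212];print(np.hypot(*d),np.degrees(np.arctan2(d[1],d[0])))
for n in("top","scene"):
    c=vision.camera(n);print(tray(c,(.590,-.212)))
print(delta([.590,-.212,.07],0))
E
```

```text
clock: 8.6
eef_pos: [0.4718, -0.291, 0.1151]
tool_rot: [-0.289, 0.957, -0.0, 0.0]
ft_force: [-0.5, -0.3, -0.3]
grip_width: 0.0341
grasp_force: 0.0
clock: 8.72
eef_pos: [0.4711, -0.2897, 0.115]
tool_rot: [-0.29, 0.957, 0.0, -0.0]
ft_force: [0.1, 0.2, 0.3]
grip_width: 0.034
grasp_force: 0.0
0.14200899795952396 -146.8446655896423
(np.float64(33.10450948232959), np.int64(177), np.float64(0.9819784808703532))
(np.float64(32.92177757738864), np.int64(148), np.float64(0.9767882253754497))
(array([-141.8,   -1.5,   45.2]), 'yaw', np.float64(123.7), 'wz', np.float64(2.159))
```

```bash
python3 -m creep '[[[0,0,22],[0,0,0]],[[0,0,23],[0,0,0]],[[0,0,0],[0,0,0]],[[0,0,0],[0,0,0]]]'; python3 -m creep '[[[-0.5,12,0],[0,0,0.085]],[[-0.5,12,0],[0,0,0.085]],[[-0.5,12,0],[0,0,0.085]],[[-0.5,12,0],[0,0,0.085]],[[-0.5,12,0],[0,0,0.085]],[[-0.5,12,0],[0,0,0.085]],[[-0.5,12,0],[0,0,0.085]],[[-0.5,12,0],[0,0,0.085]],[[-0.5,12,0],[0,0,0.085]],[[-0.5,12,0],[0,0,0.085]],[[-0.5,12,0],[0,0,0.085]],[[0,6,0],[0,0,0.085]]]'; python3 -m creep '[[[0,0,0],[0,0,0]],[[0,0,0],[0,0,0]]]';  python3 - <<'E'
from h import *
o=bot.get_obs()["eef_pos"];d=o[:2]-[.590,-.212];print(np.hypot(*d),np.degrees(np.arctan2(d[1],d[0])))
for n in("top","scene"):
    c=vision.camera(n);print(tray(c,(.590,-.212)))
E
```

```text
clock: 9.32
eef_pos: [0.4721, -0.29, 0.0711]
tool_rot: [-0.29, 0.957, -0.0, 0.0]
ft_force: [0.8, -0.3, 0.4]
grip_width: 0.034
grasp_force: 0.0
clock: 10.82
eef_pos: [0.4596, -0.158, 0.0719]
tool_rot: [0.215, 0.977, -0.0, 0.002]
ft_force: [0.4, -0.8, -0.2]
grip_width: 0.034
grasp_force: 0.3
clock: 11.08
eef_pos: [0.4586, -0.1582, 0.071]
tool_rot: [0.213, 0.977, -0.0, 0.001]
ft_force: [-0.2, -0.5, 0.6]
grip_width: 0.034
grasp_force: 0.0
0.14196857435667476 157.71663830532822
(np.float64(39.87205412635386), np.int64(137), np.float64(0.9743291510248245))
(np.float64(40.42704451458948), np.int64(122), np.float64(0.9707199704082636))
```

```bash
python3 -m creep '[[[-0.2,6,0],[0,0,0.03]],[[-0.2,6,0],[0,0,0.03]],[[0,0,0],[0,0,0]],[[0,-5,0],[0,0,0]],[[0,0,-40],[0,0,0]],[[0,0,-60],[0,0,0]],[[0,0,-30],[0,0,0]],[[0,0,0],[0,0,0]],[[0,0,0],[0,0,0]]]';  python3 - <<'E'
from h import *
for n in("top","scene"):
    c=vision.camera(n);print(tray(c,(.590,-.212))); X=cloud(c)
    for q in ("bay_mark","cup_mark"):
        for r in vision.place_of(c,q)[:1]:
            p=at_z(c,r["position"],{"bay_mark":.075,"cup_mark":.107}[q])[:2]-[.590,-.212];print(q,np.degrees(np.arctan2(p[1],p[0])),np.hypot(*p))
    m=(c["z_map"]>0)&(X[...,2]>.091)&(X[...,2]<.1)&(np.hypot(X[...,0]-.59,X[...,1]+.212)<.12)&(c["image"][...,2].astype(int)-c["image"][...,0]>25)
    P=X[m][:,:2];u=np.linalg.svd(P-P.mean(0),full_matrices=False)[2][0]; print("divider",P.mean(0),np.degrees(np.arctan2(u[1],u[0])),m.sum())
    blobs(c,.06,.08,(.35,.57),(-.02,.3)); blobs(c,.022,.034,(.38,.56),(0,.14))
print(delta([.5185,.039,.027],5))
E
```

```text
clock: 12.3
eef_pos: [0.4607, -0.1518, 0.1994]
tool_rot: [0.243, 0.97, 0.0, -0.001]
ft_force: [-0.8, -1.0, -1.3]
grip_width: 0.0339
grasp_force: 0.0
(np.float64(35.279677225513666), np.int64(119), np.float64(0.9813311092120003))
cup_mark -35.69949567002716 0.06625939160060532
divider [ 0.58799457 -0.15124846] -83.06073103953257 103
blob 318 mid [0.5177 0.0373] size [0.047 0.047] z 0.07 bgr [188. 198. 201.]
blob 326 mid [0.501  0.2761] size [0.049 0.048] z 0.07 bgr [ 70. 175.  23.]
blob 313 mid [0.4244 0.219 ] size [0.043 0.048] z 0.07 bgr [197. 207. 209.]
blob 331 mid [0.4111 0.127 ] size [0.048 0.048] z 0.07 bgr [193. 202. 204.]
blob 109 mid [0.5242 0.1121] size [0.029 0.029] z 0.027 bgr [112. 161. 199.]
blob 121 mid [0.4059 0.0413] size [0.03 0.03] z 0.027 bgr [111. 158. 196.]
(np.float64(35.26438395832628), np.int64(154), np.float64(0.97554264884206))
bay_mark -177.41037803905408 0.08039704201158591
cup_mark -39.481713421162354 0.060444637793185554
divider [ 0.5925396  -0.19783034] 95.34090323640068 135
blob 323 mid [0.5195 0.0398] size [0.049 0.049] z 0.069 bgr [207. 214. 218.]
blob 431 mid [0.4115 0.1302] size [0.048 0.048] z 0.069 bgr [208. 215. 219.]
blob 514 mid [0.4241 0.2219] size [0.048 0.048] z 0.069 bgr [211. 219. 222.]
blob 505 mid [0.5019 0.2772] size [0.048 0.045] z 0.069 bgr [ 94. 217.  30.]
blob 54 mid [0.5162 0.0495] size [0.041 0.029] z 0.028 bgr [109. 116. 120.]
blob 125 mid [0.4073 0.0446] size [0.03  0.031] z 0.026 bgr [142. 197. 227.]
blob 127 mid [0.5249 0.1164] size [0.029 0.031] z 0.026 bgr [143. 199. 229.]
(array([ 38.6, 195.3, 172.3]), 'yaw', np.float64(61.9), 'wz', np.float64(0.993))
```

```bash
python3 -m creep '[[[9.6,48.8,0],[0,0,0]],[[9.6,48.8,0],[0,0,0]],[[9.6,48.8,0],[0,0,0]],[[9.6,48.8,0],[0,0,0]],[[0,0,0],[0,0,0.1655]],[[0,0,0],[0,0,0.1655]],[[0,0,0],[0,0,0.1655]],[[0,0,0],[0,0,0.1655]],[[0,0,30],[0,0,0.1655]],[[0,0,30],[0,0,0.1655]],[[0,0,0],[0,0,0]],[[0,0,0],[0,0,0]]]' 85; python3 -c "
from h import *
print(delta([.5186,.0387,.022],5))"
```

```text
clock: 14.1
eef_pos: [0.52, 0.0386, 0.141]
tool_rot: [0.675, 0.738, 0.0, 0.0]
ft_force: [-0.0, -0.2, 0.8]
grip_width: 0.0849
grasp_force: 0.0
(array([  0.2,  -1.5, 119. ]), 'yaw', np.float64(5.1), 'wz', np.float64(0.002))
```

```bash
python3 -m creep '[[[0,-1,40],[0,0,0]],[[0,0,40],[0,0,0]],[[0,0,25],[0,0,0]],[[0,0,14],[0,0,0]],[[0,0,0],[0,0,0]],[[0,0,0],[0,0,0]]]'; python3 -m creep '[[[0,0,0],[0,0,0]],[[0,0,0],[0,0,0]],[[0,0,0],[0,0,0]],[[0,0,0],[0,0,0]],[[0,0,0],[0,0,0]]]' 35;  python3 -m creep '[[[0,0,-30],[0,0,0]],[[0,0,-45],[0,0,0]],[[0,0,-45],[0,0,0]],[[0,0,-20],[0,0,0]],[[0,0,0],[0,0,0]],[[0,0,0],[0,0,0]]]'; python3 -c "
from h import *
print(delta([.5506,-.2777,.1],5))"
```

```text
clock: 14.85
eef_pos: [0.52, 0.0386, 0.0227]
tool_rot: [0.676, 0.737, 0.001, 0.001]
ft_force: [-0.1, -0.0, 0.2]
grip_width: 0.085
grasp_force: 0.0
clock: 15.48
eef_pos: [0.5194, 0.0386, 0.0224]
tool_rot: [0.676, 0.737, 0.001, 0.001]
ft_force: [-1.1, 0.5, 6.0]
grip_width: 0.0467
grasp_force: 61.5
clock: 16.23
eef_pos: [0.5176, 0.0384, 0.1599]
tool_rot: [0.676, 0.737, -0.001, -0.001]
ft_force: [0.6, -0.2, -2.1]
grip_width: 0.0469
grasp_force: 61.8
(array([-317.8,    5.6,   59.9]), 'yaw', np.float64(5.0), 'wz', np.float64(-0.0))
```

```bash
python3 -m creep '[[[-45,1,0],[0,0,0]],[[-45,1,0],[0,0,0]],[[-45,1,0],[0,0,0]],[[-45,1,0],[0,0,0]],[[-45,1,0],[0,0,0]],[[-45,0.6,0],[0,0,0]],[[-48,0,0],[0,0,0]],[[0,0,20],[0,0,0]],[[0,0,20],[0,0,0]],[[0,0,15],[0,0,0]],[[0,0,0],[0,0,0]],[[0,0,0],[0,0,0]]]';python3 -c "
from h import *
print(delta([.5506,-.2777,.0985],5))"
```

```text
clock: 17.73
eef_pos: [0.5521, -0.2777, 0.1066]
tool_rot: [0.676, 0.737, 0.0, 0.0]
ft_force: [0.5, 0.0, -0.5]
grip_width: 0.0467
grasp_force: 61.8
(array([ 0.1, -1.5,  8.1]), 'yaw', np.float64(5.0), 'wz', np.float64(0.0))
```

```bash
python3 -m creep '[[[0,0,4],[0,0,0]],[[0,0,3],[0,0,0]],[[0,0,1.5],[0,0,0]],[[0,0,0],[0,0,0]],[[0,0,0],[0,0,0]]]'; python3 -m creep '[[[0,0,0],[0,0,0]],[[0,0,0],[0,0,0]],[[0,0,0],[0,0,0]],[[0,0,0],[0,0,0]]]' 62;  python3 -m creep '[[[0,0,-20],[0,0,0]],[[0,0,-40],[0,0,0]],[[0,0,-40],[0,0,0]],[[0,0,0],[0,0,0]]]'; python3 - <<'E'
from h import *
print(delta([.4115,.1287,.12],5))
for n in("top","scene"):
    c=vision.camera(n);blobs(c,.06,.08,(.35,.57),(-.02,.3)); print("bay");blobs(c,.138,.16,(.45,.60),(-.35,-.05))
E
```

```text
clock: 18.35
eef_pos: [0.5518, -0.2778, 0.0979]
tool_rot: [0.676, 0.737, 0.0, 0.0]
ft_force: [-0.3, -0.0, 0.3]
grip_width: 0.0465
grasp_force: 61.8
clock: 18.85
eef_pos: [0.5518, -0.2778, 0.0979]
tool_rot: [0.676, 0.737, 0.0, 0.0]
ft_force: [-0.4, -0.4, -0.3]
grip_width: 0.0621
grasp_force: 0.0
clock: 19.35
eef_pos: [0.554, -0.279, 0.2023]
tool_rot: [0.676, 0.737, 0.001, 0.004]
ft_force: [0.1, -0.8, 0.3]
grip_width: 0.0621
grasp_force: 0.0
(array([ 418.9, -107.1,   79.6]), 'yaw', np.float64(5.0), 'wz', np.float64(-0.0))
blob 327 mid [0.5016 0.276 ] size [0.047 0.047] z 0.07 bgr [ 67. 169.  22.]
blob 317 mid [0.4245 0.2189] size [0.044 0.048] z 0.07 bgr [190. 200. 202.]
blob 330 mid [0.4111 0.1268] size [0.048 0.048] z 0.07 bgr [186. 196. 198.]
bay
blob 359 mid [ 0.552  -0.2779] size [0.047 0.048] z 0.145 bgr [149. 157. 159.]
blob 427 mid [0.4116 0.1304] size [0.048 0.048] z 0.069 bgr [203. 211. 214.]
blob 513 mid [0.4242 0.2219] size [0.048 0.048] z 0.069 bgr [206. 214. 218.]
blob 497 mid [0.5021 0.2778] size [0.048 0.044] z 0.069 bgr [ 90. 211.  28.]
bay
blob 176 mid [ 0.5531 -0.2758] size [0.047 0.048] z 0.144 bgr [174. 182. 186.]
```

```bash
python3 -m creep '[[[52,-13.3,0],[0,0,0]],[[52,-13.3,0],[0,0,0]],[[52,-13.3,0],[0,0,0]],[[52,-13.3,0],[0,0,0]],[[52,-13.3,0],[0,0,0]],[[52,-13.3,0],[0,0,0]],[[52,-13.3,0],[0,0,0]],[[54,-14,0],[0,0,0]],[[0,0,40],[0,0,0]],[[0,0,40],[0,0,0]],[[0,0,0],[0,0,0]],[[0,0,0],[0,0,0]]]' 85; python3 -m creep '[[[0,0,40],[0,0,0]],[[0,0,35],[0,0,0]],[[0,0,23],[0,0,0]],[[0,0,0],[0,0,0]],[[0,0,0],[0,0,0]]]'; python3 -c "
from h import *
print(delta([.4115,.1287,.022],5))"
```

```text
clock: 20.95
eef_pos: [0.4089, 0.1292, 0.1182]
tool_rot: [0.676, 0.737, -0.0, -0.0]
ft_force: [0.4, -0.3, 0.2]
grip_width: 0.0849
grasp_force: 0.0
clock: 21.58
eef_pos: [0.4104, 0.1296, 0.0214]
tool_rot: [0.676, 0.737, 0.001, 0.001]
ft_force: [-0.1, 0.5, 0.1]
grip_width: 0.0852
grasp_force: 0.0
(array([-1. ,  1. , -0.6]), 'yaw', np.float64(5.0), 'wz', np.float64(-0.001))
```

```bash
python3 -m creep '[[[0,0,0],[0,0,0]],[[0,0,0],[0,0,0]],[[0,0,0],[0,0,0]],[[0,0,0],[0,0,0]],[[0,0,0],[0,0,0]]]' 35;  python3 -m creep '[[[0,0,-30],[0,0,0]],[[0,0,-45],[0,0,0]],[[0,0,-45],[0,0,0]],[[0,0,-20],[0,0,0]],[[0,0,0],[0,0,0]],[[0,0,0],[0,0,0]]]'; python3 -c "
from h import *
print(delta([.5398,-.1542,.1045],5))"
```

```text
clock: 22.2
eef_pos: [0.4098, 0.1296, 0.021]
tool_rot: [0.676, 0.737, 0.001, 0.001]
ft_force: [-0.4, -1.4, 5.7]
grip_width: 0.0467
grasp_force: 60.8
clock: 22.95
eef_pos: [0.4079, 0.129, 0.1588]
tool_rot: [0.676, 0.737, -0.001, -0.0]
ft_force: [-0.7, -0.4, -1.5]
grip_width: 0.0469
grasp_force: 61.8
(array([-293.6,  106.8,   54.3]), 'yaw', np.float64(5.0), 'wz', np.float64(-0.0))
```

```bash
python3 -m creep '[[[-42,15.3,0],[0,0,0]],[[-42,15.3,0],[0,0,0]],[[-42,15.3,0],[0,0,0]],[[-42,15.3,0],[0,0,0]],[[-42,15.3,0],[0,0,0]],[[-42,15.3,0],[0,0,0]],[[-42,15,0],[0,0,0]],[[0,0,20],[0,0,0]],[[0,0,20],[0,0,0]],[[0,0,14],[0,0,0]],[[0,0,0],[0,0,0]],[[0,0,0],[0,0,0]]]';python3 -c "
from h import *
print(delta([.5398,-.1542,.0968],5))"
```

```text
clock: 24.45
eef_pos: [0.541, -0.1542, 0.1061]
tool_rot: [0.676, 0.737, 0.0, 0.0]
ft_force: [-1.0, -0.5, -0.3]
grip_width: 0.047
grasp_force: 61.9
(array([ 0.1, -1.2,  9.3]), 'yaw', np.float64(5.0), 'wz', np.float64(0.0))
```

```bash
python3 -m creep '[[[0,-1,4],[0,0,0]],[[0,0,4],[0,0,0]],[[0,0,1.3],[0,0,0]],[[0,0,0],[0,0,0]],[[0,0,0],[0,0,0]]]'; python3 -m creep '[[[0,0,0],[0,0,0]],[[0,0,0],[0,0,0]],[[0,0,0],[0,0,0]],[[0,0,0],[0,0,0]]]' 62;  python3 -m creep '[[[0,0,-20],[0,0,0]],[[0,0,-40],[0,0,0]],[[0,0,-40],[0,0,0]],[[0,0,0],[0,0,0]]]'; python3 - <<'E'
from h import *
print(delta([.424,.2205,.12],5))
for n in("top","scene"):
    c=vision.camera(n);blobs(c,.06,.08,(.35,.57),(-.02,.3)); print("bay");blobs(c,.138,.16,(.45,.60),(-.35,-.05))
E
```

```text
clock: 25.08
eef_pos: [0.5398, -0.1544, 0.0966]
tool_rot: [0.676, 0.737, 0.0, 0.0]
ft_force: [-0.4, -0.3, -1.7]
grip_width: 0.047
grasp_force: 61.9
clock: 25.58
eef_pos: [0.5397, -0.1544, 0.0966]
tool_rot: [0.676, 0.737, 0.0, 0.0]
ft_force: [-0.0, 0.5, -0.3]
grip_width: 0.0623
grasp_force: 0.0
clock: 26.08
eef_pos: [0.5421, -0.1551, 0.2005]
tool_rot: [0.676, 0.737, 0.002, 0.004]
ft_force: [0.4, -0.1, 0.9]
grip_width: 0.0621
grasp_force: 0.0
(array([384.7, -85.6,  78.8]), 'yaw', np.float64(5.0), 'wz', np.float64(-0.0))
blob 326 mid [0.5018 0.2766] size [0.047 0.047] z 0.07 bgr [ 68. 172.  22.]
blob 318 mid [0.4244 0.2189] size [0.043 0.049] z 0.07 bgr [191. 201. 203.]
bay
blob 177 mid [ 0.5383 -0.1447] size [0.046 0.027] z 0.145 bgr [170. 180. 183.]
blob 515 mid [0.424  0.2216] size [0.048 0.049] z 0.069 bgr [214. 221. 224.]
blob 505 mid [0.5019 0.2777] size [0.049 0.044] z 0.069 bgr [ 96. 220.  30.]
bay
blob 118 mid [ 0.5592 -0.2747] size [0.033 0.046] z 0.144 bgr [187. 194. 198.]
blob 222 mid [ 0.5405 -0.1529] size [0.048 0.051] z 0.144 bgr [181. 188. 192.]
```

```bash
python3 -m creep '[[[48,-10.7,0],[0,0,0]],[[48,-10.7,0],[0,0,0]],[[48,-10.7,0],[0,0,0]],[[48,-10.7,0],[0,0,0]],[[48,-10.7,0],[0,0,0]],[[48,-10.7,0],[0,0,0]],[[48,-10.7,0],[0,0,0]],[[48,-10.7,0],[0,0,0]],[[0,0,40],[0,0,0]],[[0,0,38],[0,0,0]],[[0,0,0],[0,0,0]],[[0,0,0],[0,0,0]]]' 85; python3 -m creep '[[[0,0,40],[0,0,0]],[[0,0,35],[0,0,0]],[[0,0,23],[0,0,0]],[[0,0,0],[0,0,0]],[[0,0,0],[0,0,0]]]'; python3 -m creep '[[[0,0,0],[0,0,0]],[[0,0,0],[0,0,0]],[[0,0,0],[0,0,0]],[[0,0,0],[0,0,0]],[[0,0,0],[0,0,0]]]' 35;  python3 -m creep '[[[0,0,-30],[0,0,0]],[[0,0,-45],[0,0,0]],[[0,0,-45],[0,0,0]],[[0,0,-40],[0,0,0]],[[0,0,0],[0,0,0]],[[0,0,0],[0,0,0]]]'; python3 -c "
from h import *
print(delta([.5083,-.2192,.1045],5))"
```

```text
clock: 27.68
eef_pos: [0.4212, 0.2206, 0.1188]
tool_rot: [0.676, 0.737, -0.0, -0.0]
ft_force: [-0.7, 0.3, 0.9]
grip_width: 0.0849
grasp_force: 0.0
clock: 28.3
eef_pos: [0.4226, 0.2213, 0.0222]
tool_rot: [0.676, 0.737, 0.002, 0.001]
ft_force: [1.2, 0.3, -0.3]
grip_width: 0.0849
grasp_force: 0.0
clock: 28.92
eef_pos: [0.4221, 0.2212, 0.0218]
tool_rot: [0.676, 0.737, 0.001, 0.0]
ft_force: [-0.8, -0.6, 5.4]
grip_width: 0.0471
grasp_force: 61.0
clock: 29.68
eef_pos: [0.4205, 0.2205, 0.18]
tool_rot: [0.676, 0.737, -0.0, -0.0]
ft_force: [0.6, 0.6, -1.3]
grip_width: 0.0467
grasp_force: 61.8
(array([-445.6,   49.2,   75.6]), 'yaw', np.float64(5.0), 'wz', np.float64(-0.0))
```

```bash
python3 -m creep '[[[-49.5,5.4,-15],[0,0,0]],[[-49.5,5.4,0],[0,0,0]],[[-49.5,5.4,0],[0,0,0]],[[-49.5,5.4,0],[0,0,0]],[[-49.5,5.4,0],[0,0,0]],[[-49.5,5.4,0],[0,0,0]],[[-49.5,5.4,0],[0,0,0]],[[-49.5,5.4,0],[0,0,0]],[[-49.5,5.4,0],[0,0,0]],[[0,0,0],[0,0,0]],[[0,0,0],[0,0,0]]]'; python3 -m creep '[[[0,0,25],[0,0,0]],[[0,0,25],[0,0,0]],[[0,0,25],[0,0,0]],[[0,0,13],[0,0,0]],[[0,0,0],[0,0,0]],[[0,0,0],[0,0,0]]]'; python3 -c "
from h import *
print(delta([.5083,-.2192,.0973],5))"
```

```text
clock: 31.05
eef_pos: [0.507, -0.2183, 0.1936]
tool_rot: [0.676, 0.737, -0.0, -0.002]
ft_force: [-0.4, 0.1, -1.5]
grip_width: 0.047
grasp_force: 61.9
clock: 31.8
eef_pos: [0.5089, -0.2187, 0.1085]
tool_rot: [0.675, 0.737, 0.0, 0.001]
ft_force: [1.1, -0.6, -0.3]
grip_width: 0.0467
grasp_force: 61.9
(array([-0.4, -0.6, 11.2]), 'yaw', np.float64(5.0), 'wz', np.float64(0.0))
```

```bash
python3 -m creep '[[[0,0,4],[0,0,0]],[[0,0,4],[0,0,0]],[[0,0,2],[0,0,0]],[[0,0,1],[0,0,0]],[[0,0,0],[0,0,0]],[[0,0,0],[0,0,0]]]'; python3 -m creep '[[[0,0,0],[0,0,0]],[[0,0,0],[0,0,0]],[[0,0,0],[0,0,0]],[[0,0,0],[0,0,0]]]' 62;  python3 -m creep '[[[0,0,-20],[0,0,0]],[[0,0,-40],[0,0,0]],[[0,0,-45],[0,0,0]],[[0,0,0],[0,0,0]]]'; python3 - <<'E'
from h import *
print(delta([.5247,.1143,.1],5))
for n in("top","scene"):
    c=vision.camera(n);blobs(c,.022,.034,(.38,.56),(0,.24)); print("bay");blobs(c,.138,.16,(.45,.60),(-.35,-.05))
cv2.imwrite("pics/s2.png",cv2.resize(c["image"][80:370,220:480],None,fx=2,fy=2))
E
```

```text
clock: 32.55
eef_pos: [0.508, -0.2189, 0.0968]
tool_rot: [0.676, 0.737, -0.0, -0.0]
ft_force: [-2.8, 0.2, 3.2]
grip_width: 0.0466
grasp_force: 62.3
clock: 33.05
eef_pos: [0.5082, -0.2189, 0.0964]
tool_rot: [0.676, 0.737, 0.0, -0.0]
ft_force: [0.4, 0.0, 0.3]
grip_width: 0.0618
grasp_force: 0.0
clock: 33.55
eef_pos: [0.5108, -0.22, 0.2059]
tool_rot: [0.676, 0.737, 0.001, 0.004]
ft_force: [1.0, -0.8, -0.5]
grip_width: 0.0621
grasp_force: 0.0
(array([332.3,  42.1, 104.8]), 'yaw', np.float64(5.0), 'wz', np.float64(-0.0))
blob 110 mid [0.5242 0.1122] size [0.029 0.028] z 0.027 bgr [110. 158. 196.]
blob 110 mid [0.5102 0.1806] size [0.029 0.028] z 0.027 bgr [202. 162. 241.]
blob 120 mid [0.406  0.0413] size [0.03 0.03] z 0.027 bgr [109. 156. 193.]
bay
blob 359 mid [ 0.5396 -0.1539] size [0.049 0.048] z 0.145 bgr [180. 190. 193.]
blob 305 mid [ 0.5079 -0.215 ] size [0.049 0.041] z 0.145 bgr [164. 173. 176.]
blob 127 mid [0.4075 0.0439] size [0.029 0.03 ] z 0.026 bgr [139. 193. 223.]
blob 131 mid [0.5253 0.1162] size [0.03  0.029] z 0.026 bgr [139. 194. 224.]
blob 149 mid [0.512  0.1824] size [0.03 0.03] z 0.026 bgr [227. 199. 243.]
bay
blob 180 mid [ 0.5521 -0.2753] size [0.047 0.048] z 0.144 bgr [182. 190. 193.]
blob 203 mid [ 0.5087 -0.2177] size [0.047 0.048] z 0.144 bgr [179. 187. 190.]
blob 218 mid [ 0.5409 -0.1539] size [0.048 0.05 ] z 0.144 bgr [205. 213. 217.]
```

View pics/s2.png

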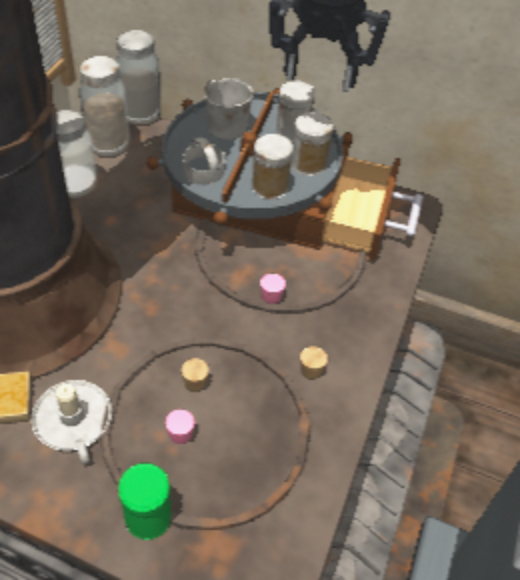

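```bash
python3 -m creep '[[[55.4,7,0],[0,0,0]],[[55.4,7,0],[0,0,0]],[[55.4,7,0],[0,0,0]],[[55.4,7,0],[0,0,0]],[[55.4,7,0],[0,0,0]],[[55.4,7,0],[0,0,0]],[[0,0,20],[0,0,-0.18]],[[0,0,20],[0,0,-0.18]],[[0,0,20],[0,0,-0.18]],[[0,0,20],[0,0,-0.18]],[[0,0,20],[0,0,-0.18]],[[0,0,0],[0,0,-0.18]]]' 50; python3 -m creep '[[[0,0,0],[0,0,-0.18]],[[0,0,0],[0,0,-0.18]],[[0,0,0],[0,0,-0.13]],[[0,0,0],[0,0,0]],[[0,0,0],[0,0,0]]]'; python3 -c "
from h import *
print(delta([.5248,.1142,.004],95))"
```

```text
clock: 35.15
eef_pos: [0.5179, 0.1152, 0.0975]
tool_rot: [0.198, 0.98, -0.002, -0.004]
ft_force: [-0.8, -0.2, 0.1]
grip_width: 0.05
grasp_force: 0.0
clock: 35.78
eef_pos: [0.5203, 0.1157, 0.1005]
tool_rot: [-0.042, 0.999, -0.0, -0.001]
ft_force: [-0.5, 0.1, 0.1]
grip_width: 0.0497
grasp_force: 0.0
(array([-4.5, -1.9, 96.5]), 'yaw', np.float64(94.8), 'wz', np.float64(-0.003))
```

```bash
python3 -m creep '[[[-4,-2,30],[0,0,0]],[[0,0,35],[0,0,0]],[[0,0,20],[0,0,0]],[[0,0,10],[0,0,0]],[[0,0,0],[0,0,0]],[[0,0,0],[0,0,0]]]'; python3 -m creep '[[[0,0,0],[0,0,0]],[[0,0,0],[0,0,0]],[[0,0,0],[0,0,0]],[[0,0,0],[0,0,0]],[[0,0,0],[0,0,0]]]' 15;  python3 -m creep '[[[0,0,-30],[0,0,0]],[[0,0,-45],[0,0,0]],[[0,0,-45],[0,0,0]],[[0,0,0],[0,0,0]],[[0,0,0],[0,0,0]]]'; python3 - <<'E'
from h import *
o=np.array([.590,-.212]);ex=np.array([.9962,.0872]);ey=np.array([-.0872,.9962])
for n in("top","scene"):
    c=vision.camera(n);X=cloud(c)
    m=(c["z_map"]>0)&(X[...,2]>.049)&(X[...,2]<.062)&(X[...,0]<.43)&(X[...,0]>.36)&(X[...,1]<-.12)&(X[...,1]>-.33)
    P=X[m][:,:2]-o; print("panel x,y in stand",np.percentile(P@ex,[3,50,97]),np.percentile(P@ey,[2,98]))
p=o+ex*(-.17)+ey*.024; print(p,delta([*p,.04],95))
E
```

```text
clock: 36.52
eef_pos: [0.5262, 0.1145, 0.0074]
tool_rot: [-0.043, 0.999, 0.0, 0.001]
ft_force: [0.3, 0.5, -0.0]
grip_width: 0.0498
grasp_force: 0.0
clock: 37.15
eef_pos: [0.5262, 0.1144, 0.0078]
tool_rot: [-0.043, 0.999, 0.0, 0.001]
ft_force: [-1.0, -0.3, 5.8]
grip_width: 0.0274
grasp_force: 58.8
clock: 37.78
eef_pos: [0.5249, 0.1142, 0.1262]
tool_rot: [-0.043, 0.999, -0.0, -0.0]
ft_force: [-0.0, 0.4, -0.3]
grip_width: 0.0273
grasp_force: 59.1
panel x,y in stand [-0.19823068 -0.19344994 -0.18832528] [-0.07590932  0.07749652]
panel x,y in stand [-0.19810103 -0.19349092 -0.18880153] [-0.07302484  0.07810421]
[ 0.4185532 -0.2029152] (array([ 132.1, -306.6,   85.5]), 'yaw', np.float64(94.9), 'wz', np.float64(-0.001))
```

```bash
python3 -m creep '[[[20,-50,-10],[0,0,0]],[[20,-50,0],[0,0,0]],[[20,-50,0],[0,0,0]],[[20,-50,0],[0,0,0]],[[20,-50,0],[0,0,0]],[[20,-50,0],[0,0,0]],[[0,0,0],[0,0,0]],[[0,0,0],[0,0,0]]]'; python3 -c "
from h import *
o=np.array([.590,-.212]);ex=np.array([.9962,.0872]);ey=np.array([-.0872,.9962])
p=o+ex*(-.161)+ey*.022; print(p,delta([*p,.03],95))"
```

```text
clock: 38.88
eef_pos: [0.4308, -0.1946, 0.1354]
tool_rot: [-0.043, 0.999, 0.001, -0.001]
ft_force: [0.0, 0.2, -0.7]
grip_width: 0.027
grasp_force: 59.2
[ 0.4276934 -0.2041228] (array([  3.7,  -9.4, 105.4]), 'yaw', np.float64(94.9), 'wz', np.float64(-0.002))
```

```bash
python3 -m creep '[[[3.5,-9,0],[0,0,0]],[[0,0,30],[0,0,0]],[[0,0,30],[0,0,0]],[[0,0,25],[0,0,0]],[[0,0,15],[0,0,0]],[[0,0,0],[0,0,0]],[[0,0,0],[0,0,0]]]';python3 -m creep '[[[0,0,0],[0,0,0]],[[0,0,0],[0,0,0]],[[0,0,0],[0,0,0]]]' 38; python3 -m creep '[[[0,0,-25],[0,0,0]],[[0,0,-45],[0,0,0]],[[0,0,-35],[0,0,0]],[[0,0,0],[0,0,0]],[[0,0,0],[0,0,0]]]'; python3 - <<'E'
from h import *
for n in("top","scene"):
    c=vision.camera(n);blobs(c,.022,.034,(.38,.56),(0,.24));print("dr");blobs(c,.03,.046,(.39,.46),(-.28,-.16))
print(delta([.4067,.0427,.004],95))
E
```

```text
clock: 39.75
eef_pos: [0.4295, -0.204, 0.037]
tool_rot: [-0.044, 0.999, -0.0, 0.0]
ft_force: [-0.7, 0.2, 0.7]
grip_width: 0.0269
grasp_force: 59.2
clock: 40.12
eef_pos: [0.4291, -0.2044, 0.0369]
tool_rot: [-0.043, 0.999, -0.0, 0.0]
ft_force: [-0.0, -0.7, -0.6]
grip_width: 0.038
grasp_force: 0.0
clock: 40.75
eef_pos: [0.4285, -0.2041, 0.1411]
tool_rot: [-0.043, 0.999, 0.0, -0.0]
ft_force: [-1.3, 0.1, -0.3]
grip_width: 0.0378
grasp_force: 0.0
blob 112 mid [0.5104 0.1805] size [0.028 0.029] z 0.027 bgr [215. 175. 245.]
blob 120 mid [0.406  0.0413] size [0.03 0.03] z 0.027 bgr [120. 170. 209.]
dr
blob 20 mid [ 0.4183 -0.1996] size [0.01  0.015] z 0.039 bgr [ 67.  97. 123.]
blob 126 mid [0.4075 0.0431] size [0.029 0.031] z 0.026 bgr [142. 197. 226.]
blob 151 mid [0.5115 0.1824] size [0.029 0.03 ] z 0.027 bgr [227. 200. 242.]
dr
blob 89 mid [ 0.4292 -0.2017] size [0.029 0.032] z 0.037 bgr [106. 148. 174.]
(array([ -0.4, 247.2, 136.6]), 'yaw', np.float64(94.9), 'wz', np.float64(-0.001))
```

Cork 1 stands in the drawer. Next is cork 2.

```bash
python3 -m creep '[[[0,49.4,0],[0,0,0]],[[0,49.4,0],[0,0,0]],[[0,49.4,0],[0,0,0]],[[0,49.4,0],[0,0,0]],[[0,49.4,0],[0,0,0]],[[0,0,40],[0,0,0]],[[0,0,40],[0,0,0]],[[0,0,0],[0,0,0]],[[0,0,0],[0,0,0]]]' 50; python3 -c "
from h import *
print(delta([.4067,.0427,.006],95))"
```

```text
clock: 41.98
eef_pos: [0.4078, 0.0418, 0.0619]
tool_rot: [-0.043, 0.999, -0.0, -0.0]
ft_force: [-0.1, -0.8, -0.6]
grip_width: 0.0503
grasp_force: 0.0
(array([ 1. ,  1. , 55.9]), 'yaw', np.float64(94.9), 'wz', np.float64(-0.001))
```

```bash
python3 -m creep '[[[1,1,30],[0,0,0]],[[0,0,18],[0,0,0]],[[0,0,8],[0,0,0]],[[0,0,0],[0,0,0]],[[0,0,0],[0,0,0]]]'; python3 -m creep '[[[0,0,0],[0,0,0]],[[0,0,0],[0,0,0]],[[0,0,0],[0,0,0]],[[0,0,0],[0,0,0]],[[0,0,0],[0,0,0]]]' 15;  python3 -m creep '[[[0,0,-30],[0,0,0]],[[0,0,-45],[0,0,0]],[[0,0,-55],[0,0,0]],[[0,0,0],[0,0,0]],[[0,0,0],[0,0,0]]]'; python3 -c "
from h import *
o=np.array([.590,-.212]);ex=np.array([.9962,.0872]);ey=np.array([-.0872,.9962])
p=o+ex*(-.161)+ey*-.026; print(p,delta([*p,.03],95))"
```

```text
clock: 42.6
eef_pos: [0.4076, 0.0428, 0.0065]
tool_rot: [-0.043, 0.999, 0.0, 0.001]
ft_force: [-0.3, 1.1, 0.5]
grip_width: 0.0503
grasp_force: 0.0
clock: 43.22
eef_pos: [0.4073, 0.0428, 0.0064]
tool_rot: [-0.043, 0.999, 0.0, 0.001]
ft_force: [-0.5, 0.0, 5.7]
grip_width: 0.0277
grasp_force: 58.6
clock: 43.85
eef_pos: [0.4063, 0.0428, 0.1355]
tool_rot: [-0.043, 0.999, 0.0, 0.0]
ft_force: [-0.1, -0.2, -0.7]
grip_width: 0.0272
grasp_force: 59.2
[ 0.431879  -0.2519404] (array([  -0. , -295.8,  105.5]), 'yaw', np.float64(94.9), 'wz', np.float64(-0.001))
```

```bash
python3 -m creep '[[[0,-49.8,0],[0,0,0]],[[0,-49.8,0],[0,0,0]],[[0,-49.8,0],[0,0,0]],[[0,-49.8,0],[0,0,0]],[[0,-49.8,0],[0,0,0]],[[0,-49.8,0],[0,0,0]],[[0,0,30],[0,0,0]],[[0,0,0],[0,0,0]],[[0,0,0],[0,0,0]]]'; python3 -c "
from h import *
o=np.array([.590,-.212]);ex=np.array([.9962,.0872]);ey=np.array([-.0872,.9962])
p=o+ex*(-.161)+ey*-.029; print(p,delta([*p,.036],95))"
```

```text
clock: 44.98
eef_pos: [0.4316, -0.2541, 0.1049]
tool_rot: [-0.043, 0.999, 0.001, -0.001]
ft_force: [-0.2, 0.4, -0.2]
grip_width: 0.0272
grasp_force: 59.3
[ 0.4321406 -0.254929 ] (array([-0.6, -1. , 68.9]), 'yaw', np.float64(95.0), 'wz', np.float64(-0.0))
```

```bash
python3 -m creep '[[[-0.5,-1,25],[0,0,0]],[[0,0,25],[0,0,0]],[[0,0,18],[0,0,0]],[[0,0,0],[0,0,0]],[[0,0,0],[0,0,0]]]';python3 -m creep '[[[0,0,0],[0,0,0]],[[0,0,0],[0,0,0]],[[0,0,0],[0,0,0]]]' 34; python3 -m creep '[[[0,0,-25],[0,0,0]],[[0,0,-45],[0,0,0]],[[0,0,-35],[0,0,0]],[[40,0,0],[0,0,0]],[[40,0,0],[0,0,0]],[[30,0,0],[0,0,0]],[[0,0,0],[0,0,0]],[[0,0,0],[0,0,0]]]' ; python3 - <<'E'
from h import *
for n in("top","scene"):
    c=vision.camera(n);print("dr");blobs(c,.03,.046,(.39,.46),(-.29,-.16))
cv2.imwrite("pics/s3.png",cv2.resize(c["image"][110:230,300:460],None,fx=4,fy=4))
o=np.array([.590,-.212]);ex=np.array([.9962,.0872]);ey=np.array([-.0872,.9962])
p=o+ex*(-.272)+ey*.004; print(p,delta([*p,.018],95))
E
```

```text
clock: 45.6
eef_pos: [0.4337, -0.2559, 0.0387]
tool_rot: [-0.044, 0.999, -0.001, 0.001]
ft_force: [0.1, -0.8, 0.7]
grip_width: 0.0274
grasp_force: 59.3
clock: 45.98
eef_pos: [0.433, -0.256, 0.0379]
tool_rot: [-0.043, 0.999, -0.0, 0.0]
ft_force: [0.3, 1.9, -0.7]
grip_width: 0.0343
grasp_force: 0.0
clock: 46.98
eef_pos: [0.324, -0.2658, 0.1429]
tool_rot: [-0.043, 0.999, -0.0, 0.001]
ft_force: [-0.1, 0.1, 0.5]
grip_width: 0.0344
grasp_force: 0.0
dr
blob 22 mid [ 0.4442 -0.2882] size [0.03  0.003] z 0.037 bgr [ 60.  95. 121.]
blob 109 mid [ 0.4346 -0.254 ] size [0.025 0.029] z 0.039 bgr [134. 191. 228.]
blob 121 mid [ 0.4269 -0.2035] size [0.028 0.029] z 0.039 bgr [135. 194. 231.]
blob 11 mid [ 0.4028 -0.1621] size [0.012 0.004] z 0.043 bgr [146. 217. 235.]
dr
blob 67 mid [ 0.4359 -0.2865] size [0.048 0.007] z 0.038 bgr [ 84. 126. 160.]
blob 84 mid [ 0.436  -0.2552] size [0.03  0.032] z 0.037 bgr [123. 174. 206.]
blob 89 mid [ 0.4291 -0.2019] size [0.029 0.032] z 0.037 bgr [125. 177. 208.]
blob 9 mid [ 0.4037 -0.1616] size [0.014 0.003] z 0.044 bgr [134. 190. 212.]
[ 0.3186848 -0.2317336] (array([  2.7,  34.3, 124.7]), 'yaw', np.float64(95.0), 'wz', np.float64(-0.0))
```

View pics/s3.png

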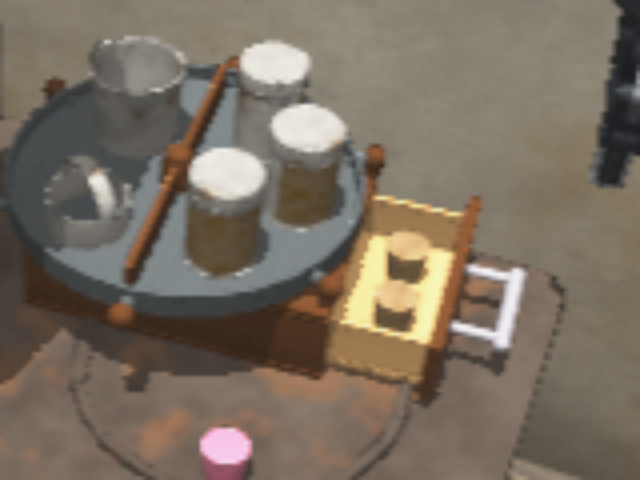

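```bash
python3 -m creep '[[[2.7,34.3,0],[0,0,0]],[[0,0,40],[0,0,0]],[[0,0,40],[0,0,0]],[[0,0,30],[0,0,0]],[[0,0,15],[0,0,0]],[[0,0,0],[0,0,0]]]' 0; python3 -m creep '[[[-10,0,0],[0,0,0]],[[-10,0,0],[0,0,0]],[[-8,0,0],[0,0,0]],[[-8,0,0],[0,0,0]],[[-8,0,0],[0,0,0]],[[-8,0,0],[0,0,0]],[[-8,0,0],[0,0,0]],[[-8,0,0],[0,0,0]],[[0,0,0],[0,0,0]]]'; python3 - <<'E'
from h import *
o=np.array([.590,-.212]);ex=np.array([.9962,.0872]);ey=np.array([-.0872,.9962])
print((bot.get_obs()["eef_pos"][:2]-o)@ex)
for n in("top","scene"):
    c=vision.camera(n);X=cloud(c);m=(c["z_map"]>0)&(X[...,2]>.049)&(X[...,2]<.059)&(X[...,0]<.49)&(X[...,0]>.36)&(X[...,1]<-.12)&(X[...,1]>-.33)
    P=X[m][:,:2]-o; P=P[(P@ex<-.12)]; print("panel",np.percentile(P@ex,[3,50,97]))
E
```

```text
clock: 47.82
eef_pos: [0.3174, -0.2306, 0.0164]
tool_rot: [-0.044, 0.999, 0.001, -0.001]
ft_force: [0.5, 0.1, -0.4]
grip_width: -0.0002
grasp_force: 0.0
clock: 48.95
eef_pos: [0.3866, -0.2252, 0.0174]
tool_rot: [-0.044, 0.999, 0.0, 0.001]
ft_force: [-0.9, -0.9, -0.1]
grip_width: 0.0002
grasp_force: 0.0
-0.20379841665442763
panel [-0.15179233 -0.14611853 -0.1214174 ]
panel [-0.15023747 -0.14446906 -0.12203634]
```

```bash
python3 -m creep '[[[-4,0,0],[0,0,0]],[[-4,0,0],[0,0,0]],[[-3,0,0],[0,0,0]],[[0,0,0],[0,0,0]],[[0,0,0],[0,0,0]]]'; python3 -m creep '[[[-2,0,0],[0,0,0]],[[0,0,0],[0,0,0]]]';python3 -m creep '[[[-2,0,0],[0,0,0]],[[0,0,0],[0,0,0]]]'; python3 -m creep '[[[-2,0,0],[0,0,0]],[[0,0,0],[0,0,0]]]'
```

```text
clock: 49.68
eef_pos: [0.3964, -0.2245, 0.0174]
tool_rot: [-0.043, 0.999, 0.0, 0.0]
ft_force: [-1.1, -0.0, 0.1]
grip_width: -0.0003
grasp_force: 0.6
clock: 49.92
eef_pos: [0.3982, -0.2243, 0.0174]
tool_rot: [-0.043, 0.999, 0.0, -0.0]
ft_force: [-2.2, 1.5, -0.3]
grip_width: 0.0001
grasp_force: 1.0
clock: 50.18
eef_pos: [0.4004, -0.2242, 0.0174]
tool_rot: [-0.043, 0.999, 0.0, 0.0]
ft_force: [-2.1, 2.1, -0.7]
grip_width: -0.0005
grasp_force: 1.0
clock: 50.42
eef_pos: [0.4024, -0.224, 0.0174]
tool_rot: [-0.043, 0.999, 0.0, 0.0]
ft_force: [-2.7, 0.8, -0.5]
grip_width: 0.0004
grasp_force: 0.9
```

```bash
for i in 1 2 3; do python3 -m creep '[[[-1.5,0,0],[0,0,0]],[[0,0,0],[0,0,0]]]' | egrep 'eef|ft_'; done
```

```text
eef_pos: [0.4032, -0.2239, 0.0174]
ft_force: [-4.9, 0.2, 0.7]
eef_pos: [0.4033, -0.2239, 0.0174]
ft_force: [-8.7, -0.0, 4.2]
eef_pos: [0.4034, -0.2239, 0.0173]
ft_force: [-11.6, -0.2, 7.0]
```

The drawer is home, with the force rising against its end stop. I'll back off and set up the final turn.

```bash
python3 -m creep '[[[15,0,0],[0,0,0]],[[25,0,0],[0,0,0]],[[0,0,-50],[0,0,0]],[[0,0,-50],[0,0,0]],[[0,0,-45],[0,0,0]],[[0,0,0],[0,0,-0.175]],[[0,0,0],[0,0,-0.175]],[[0,0,0],[0,0,-0.173]],[[0,0,0],[0,0,0]],[[0,0,0],[0,0,0]]]' 34; python3 - <<'E'
from h import *
o=np.array([.590,-.212]);ex=np.array([.9962,.0872])
for n in("top","scene"):
    c=vision.camera(n);X=cloud(c);m=(c["z_map"]>0)&(X[...,2]>.049)&(X[...,2]<.058)&(X[...,0]<.49)&(X[...,0]>.36)&(X[...,1]<-.12)&(X[...,1]>-.33)
    P=X[m][:,:2]-o; P=P[(P@ex<-.12)]; print("panel",np.percentile(P@ex,[3,50,97])); print(tray(c,o))
print(delta([.4663,-.2986,.125],125))
E
```

```text
clock: 52.42
eef_pos: [0.3674, -0.2274, 0.1628]
tool_rot: [-0.299, 0.954, -0.0, 0.001]
ft_force: [0.3, 0.4, 0.0]
grip_width: 0.0337
grasp_force: 0.0
panel [-0.13587699 -0.13070139 -0.12393273]
(np.float64(35.212982239583326), np.int64(217), np.float64(0.9812342053848899))
panel [-0.13408013 -0.12924443 -0.12323701]
(np.float64(35.38182418208315), np.int64(150), np.float64(0.9727247788415688))
(array([ -40.7, -115.2,   37.7]), 'yaw', np.float64(124.8), 'wz', np.float64(-0.003))
```

```bash
python3 -m creep '[[[-13.6,-38.4,0],[0,0,0]],[[-13.6,-38.4,0],[0,0,0]],[[-13.6,-38.4,0],[0,0,0]],[[0,0,30],[0,0,0]],[[0,0,0],[0,0,0]],[[0,0,0],[0,0,0]]]'; python3 - <<'E'
from h import *
o=bot.get_obs()["eef_pos"];d=o[:2]-[.590,-.212];print(np.hypot(*d),np.degrees(np.arctan2(d[1],d[0]))%360,delta([.4663,-.2986,.072],125))
E
```

```text
clock: 53.28
eef_pos: [0.4661, -0.2981, 0.1329]
tool_rot: [-0.3, 0.954, 0.0, -0.0]
ft_force: [0.3, -0.2, -0.2]
grip_width: 0.0339
grasp_force: 0.0
0.15089635007118715 214.80509849715972 (array([ 0.1, -0.5, 60.9]), 'yaw', np.float64(124.9), 'wz', np.float64(-0.002))
```

```bash
python3 -m creep '[[[0,0,30],[0,0,0]],[[0,0,30],[0,0,0]],[[0,0,0],[0,0,0]],[[0,0,0],[0,0,0]]]'; python3 -m creep '[[[0,5,0],[0,0,0.03]],[[-0.5,10,0],[0,0,0.07]],[[-0.6,13.1,0],[0,0,0.087]],[[-0.6,13.1,0],[0,0,0.087]],[[-0.6,13.1,0],[0,0,0.087]],[[-0.6,13.1,0],[0,0,0.087]],[[-0.6,13.1,0],[0,0,0.087]],[[-0.6,13.1,0],[0,0,0.087]],[[-0.6,13.1,0],[0,0,0.087]],[[-0.6,13.1,0],[0,0,0.087]],[[-0.6,13.1,0],[0,0,0.087]],[[-0.6,13.1,0],[0,0,0.087]]]'; python3 -m creep '[[[-0.5,10,0],[0,0,0.067]],[[-0.3,5,0],[0,0,0.033]],[[0,0,0],[0,0,0]],[[0,-4,0],[0,0,0]],[[0,0,0],[0,0,0]],[[0,0,-45],[0,0,0]],[[0,0,0],[0,0,0]],[[0,0,0],[0,0,0]]]';  python3 - <<'E'
from h import *
o=bot.get_obs()["eef_pos"];d=o[:2]-[.590,-.212];print(np.hypot(*d),np.degrees(np.arctan2(d[1],d[0]))%360)
for n in("top","scene"):
    c=vision.camera(n);print(tray(c,(.590,-.212)));blobs(c,.138,.16,(.45,.70),(-.35,-.05))
print(delta([.59,-.212,.12],125))
E
```

```text
clock: 53.78
eef_pos: [0.4672, -0.2988, 0.0744]
tool_rot: [-0.3, 0.954, -0.001, 0.001]
ft_force: [0.0, -0.3, 0.9]
grip_width: 0.034
grasp_force: 0.0
clock: 55.28
eef_pos: [0.45, -0.1588, 0.074]
tool_rot: [0.181, 0.983, -0.001, 0.001]
ft_force: [0.3, -1.3, 0.2]
grip_width: 0.034
grasp_force: 0.4
clock: 56.28
eef_pos: [0.4536, -0.1489, 0.1174]
tool_rot: [0.229, 0.974, 0.0, 0.0]
ft_force: [-0.1, 1.2, -0.1]
grip_width: 0.0342
grasp_force: 0.0
0.15028173463249142 155.17021838242337
(np.float64(35.913546150278464), np.int64(136), np.float64(0.9789440149737112))
blob 349 mid [ 0.6135 -0.1404] size [0.048 0.05 ] z 0.145 bgr [184. 193. 194.]
blob 322 mid [ 0.5419 -0.1443] size [0.048 0.044] z 0.145 bgr [199. 208. 210.]
(np.float64(36.18240339768808), np.int64(117), np.float64(0.9761389597510026))
blob 144 mid [ 0.5206 -0.2116] size [0.035 0.047] z 0.144 bgr [223. 229. 231.]
blob 214 mid [ 0.6145 -0.1391] size [0.047 0.05 ] z 0.144 bgr [201. 208. 210.]
blob 228 mid [ 0.5432 -0.1437] size [0.049 0.047] z 0.144 bgr [211. 218. 221.]
blob 13 mid [ 0.4531 -0.1655] size [0.006 0.005] z 0.146 bgr [41. 39. 39.]
blob 37 mid [ 0.4625 -0.121 ] size [0.02  0.012] z 0.147 bgr [64. 63. 61.]
(array([-151. ,    4.2,   -3.8]), 'yaw', np.float64(63.6), 'wz', np.float64(-1.072))
```

```bash
python3 -m creep '[[[-0.8,-15.8,0],[0,0,-0.108]],[[-0.8,-15.8,0],[0,0,-0.108]],[[-0.8,-15.8,0],[0,0,-0.108]],[[-0.8,-15.8,0],[0,0,-0.108]],[[-0.8,-15.8,0],[0,0,-0.108]],[[-0.8,-15.8,0],[0,0,-0.108]],[[-0.8,-15.8,0],[0,0,-0.108]],[[-0.8,-15.8,0],[0,0,-0.108]],[[-0.8,-15.8,0],[0,0,-0.108]],[[-0.8,-15.8,0],[0,0,-0.108]],[[0,0,0],[0,0,0]],[[0,0,0],[0,0,0]]]'; python3 - <<'E'
from h import *
o=bot.get_obs()["eef_pos"];d=o[:2]-[.590,-.212];print(np.hypot(*d),np.degrees(np.arctan2(d[1],d[0]))%360)
a=np.radians(215.8);print(delta([.59+.151*np.cos(a),-.212+.151*np.sin(a),.073],125.8))
E
```

```text
clock: 57.88
eef_pos: [0.4643, -0.2983, 0.1166]
tool_rot: [-0.304, 0.953, 0.001, -0.001]
ft_force: [0.2, 0.4, -0.3]
grip_width: 0.0342
grasp_force: 0.0
0.1524153647634395 214.4722799966427
(array([-1.4, -3.6, 43.6]), 'yaw', np.float64(125.4), 'wz', np.float64(-0.007))
```

```bash
python3 -m creep '[[[-1.4,-3,0],[0,0,0]],[[0,0,22],[0,0,0]],[[0,0,22],[0,0,0]],[[0,0,0],[0,0,0]],[[0,0,0],[0,0,0]]]'; python3 -m creep '[[[0,5,0],[0,0,0.03]],[[-0.5,10,0],[0,0,0.07]],[[-0.6,13.1,0],[0,0,0.087]],[[-0.6,13.1,0],[0,0,0.087]],[[-0.6,13.1,0],[0,0,0.087]],[[-0.6,13.1,0],[0,0,0.087]],[[-0.6,13.1,0],[0,0,0.087]],[[-0.6,13.1,0],[0,0,0.087]],[[-0.6,13.1,0],[0,0,0.087]],[[-0.6,13.1,0],[0,0,0.087]],[[-0.6,13.1,0],[0,0,0.087]],[[-0.6,13.1,0],[0,0,0.087]]]'; python3 -m creep '[[[-0.5,10,0],[0,0,0.067]],[[-0.3,5,0],[0,0,0.033]],[[0,0,0],[0,0,0]],[[0,-4,0],[0,0,0]],[[0,0,0],[0,0,0]],[[0,0,-45],[0,0,0]],[[0,0,0],[0,0,0]],[[0,0,0],[0,0,0]]]';  python3 - <<'E'
from h import *
o=bot.get_obs()["eef_pos"];d=o[:2]-[.590,-.212];print(np.hypot(*d),np.degrees(np.arctan2(d[1],d[0]))%360)
for n in("top","scene"):
    c=vision.camera(n);print(tray(c,(.590,-.212)));blobs(c,.138,.16,(.45,.72),(-.35,-.05))
print(delta([.59,-.212,.12],125))
E
```

```text
clock: 58.5
eef_pos: [0.4685, -0.3007, 0.0743]
tool_rot: [-0.305, 0.952, -0.0, 0.0]
ft_force: [-0.4, -0.6, 1.0]
grip_width: 0.0342
grasp_force: 0.0
clock: 60.0
eef_pos: [0.4497, -0.1612, 0.0745]
tool_rot: [0.177, 0.984, -0.0, 0.001]
ft_force: [-0.5, -0.3, 1.0]
grip_width: 0.034
grasp_force: 0.5
clock: 61.0
eef_pos: [0.4539, -0.1514, 0.1184]
tool_rot: [0.224, 0.975, 0.0, 0.0]
ft_force: [-0.5, 0.0, -0.1]
grip_width: 0.0341
grasp_force: 0.0
0.1489443992339829 155.9949254209919
(np.float64(36.80752427139835), np.int64(139), np.float64(0.9800123461265892))
blob 343 mid [ 0.6631 -0.1956] size [0.049 0.047] z 0.145 bgr [103. 108. 110.]
blob 352 mid [ 0.6213 -0.137 ] size [0.047 0.048] z 0.145 bgr [168. 176. 178.]
blob 339 mid [ 0.5494 -0.1472] size [0.047 0.049] z 0.145 bgr [199. 208. 210.]
(np.float64(36.70866669931338), np.int64(114), np.float64(0.9790759681364813))
blob 189 mid [ 0.664  -0.1943] size [0.048 0.047] z 0.144 bgr [126. 134. 137.]
blob 213 mid [ 0.622  -0.1352] size [0.047 0.049] z 0.144 bgr [188. 194. 197.]
blob 219 mid [ 0.5508 -0.1471] size [0.048 0.05 ] z 0.144 bgr [214. 220. 223.]
blob 12 mid [ 0.4536 -0.1687] size [0.007 0.004] z 0.147 bgr [43. 41. 41.]
blob 42 mid [ 0.4632 -0.1249] size [0.021 0.013] z 0.146 bgr [64. 64. 63.]
(array([-149.6,    4.8,   -2.8]), 'yaw', np.float64(64.2), 'wz', np.float64(-1.062))
```

```bash
python3 -m creep '[[[1,0,20],[0,0,0]],[[0,0,24],[0,0,0]],[[0,0,0],[0,0,0]],[[0,0,0],[0,0,0]],[[-0.2,8,0],[0,0,0.052]],[[-0.4,11.2,0],[0,0,0.075]],[[-0.4,11.2,0],[0,0,0.075]],[[-0.4,11.2,0],[0,0,0.075]],[[-0.4,9,0],[0,0,0.06]],[[-0.2,5,0],[0,0,0.03]],[[0,0,0],[0,0,0]],[[0,0,0],[0,0,0]]]'; python3 - <<'E'
from h import *
o=bot.get_obs()["eef_pos"];d=o[:2]-[.590,-.212];print(np.hypot(*d),np.degrees(np.arctan2(d[1],d[0]))%360)
for n in("top","scene"):
    c=vision.camera(n);print(tray(c,(.590,-.212)))
E
```

```text
clock: 62.6
eef_pos: [0.4866, -0.1067, 0.0751]
tool_rot: [0.397, 0.918, 0.0, 0.001]
ft_force: [-0.7, -0.7, 0.6]
grip_width: 0.0339
grasp_force: 0.0
0.14762763074396476 134.47530440671045
(np.float64(16.890724144303103), np.int64(177), np.float64(0.9812733796037293))
(np.float64(17.46786808209095), np.int64(105), np.float64(0.9769476575435228))
```

```bash
python3 -m creep '[[[0,3,0],[0,0,0.02]],[[0,2.2,0],[0,0,0.014]],[[0,0,0],[0,0,0]],[[0,0,0],[0,0,0]],[[0,-6,0],[0,0,0]],[[0,0,0],[0,0,0]],[[0,0,-50],[0,0,0]],[[0,0,-60],[0,0,0]],[[40,0,0],[0,0,0]],[[50,0,0],[0,0,0]],[[0,0,0],[0,0,0]],[[0,0,0],[0,0,0]]]'; python3 - <<'E'
from h import *
A=np.array([.590,-.212])
for n in("top","scene"):
    c=vision.camera(n);X=cloud(c);print(tray(c,A)); 
    for r in vision.place_of(c,"cup_mark")[:1]:
        p=at_z(c,r["position"],.107)[:2]-A;print("cup",np.degrees(np.arctan2(p[1],p[0])),np.hypot(*p))
    m=(c["z_map"]>0)&(X[...,2]>.091)&(X[...,2]<.1)&(np.hypot(X[...,0]-.59,X[...,1]+.212)<.12)&(c["image"][...,2].astype(int)-c["image"][...,0]>25)
    P=X[m][:,:2];u=np.linalg.svd(P-P.mean(0),full_matrices=False)[2][0]; print("divider",np.degrees(np.arctan2(u[1],u[0])),m.sum())
    blobs(c,.138,.16,(.45,.72),(-.35,-.05))
    m=(c["z_map"]>0)&(X[...,2]>.049)&(X[...,2]<.058)&(X[...,0]<.49)&(X[...,0]>.36)&(X[...,1]<-.12)&(X[...,1]>-.33)
    P=(X[m][:,:2]-A)@[.9962,.0872]; print("panel",np.percentile(P[P<-.12],[3,50]))
cv2.imwrite("pics/s5.png",cv2.resize(c["image"][80:370,220:480],None,fx=2,fy=2))
E
```

```text
clock: 64.2
eef_pos: [0.4268, -0.0393, 0.1849]
tool_rot: [0.413, 0.911, 0.0, 0.001]
ft_force: [-0.1, 0.4, -0.1]
grip_width: 0.0344
grasp_force: 0.0
(np.float64(15.099611639804897), np.int64(173), np.float64(0.9816855085720491))
cup -174.917167857903 0.05740433873719582
divider 133.84314866305797 168
blob 677 mid [ 0.6673 -0.201 ] size [0.055 0.096] z 0.145 bgr [ 98. 103. 104.]
blob 350 mid [ 0.5757 -0.1372] size [0.047 0.047] z 0.145 bgr [189. 200. 202.]
panel [-0.13603157 -0.13063308]
(np.float64(15.313545681424866), np.int64(119), np.float64(0.9763877698012865))
cup -173.96409051243475 0.07302697504114287
divider 133.76283642382063 199
blob 362 mid [ 0.6679 -0.1995] size [0.055 0.096] z 0.144 bgr [118. 125. 129.]
blob 222 mid [ 0.577  -0.1359] size [0.048 0.047] z 0.144 bgr [203. 211. 215.]
panel [-0.13394032 -0.12856595]
```

View pics/s5.png

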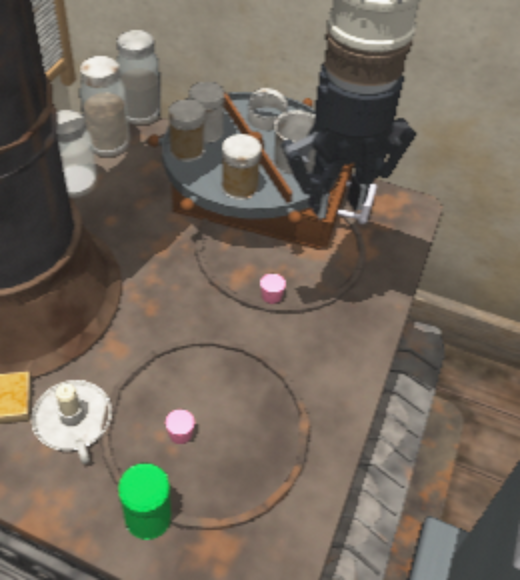

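The cup faces the front: it sits at −175°, and the stand's front is at −175°. The drawer is shut and the tins stand upright in the bay, with the candlestick, matchbox, green tin and pink corks left in place. Handing in.

```bash
python3 -c "
from h import *
print(workorder.job_done())"
```

```text
the job is handed in; nothing more can be done
None
```

The job is handed in: three tins are upright in the bay, two corks are in the shut drawer, and the cup faces the front. During the last turn one tin shifted about 25 mm within the bay; I did not find the cause.

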